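Kit the robot head's spare parts

TASK

Lay out the five loose parts for the robot head: set each one (black servo, small blue servo, square fan, eye unit, orange gear) upright on the teal mat that shows its picture, centred on the picture. Turn both servos so that their long sides lie along the long sides of their rectangles, and the fan so that its sides are parallel to its square; let go of everything.

Things in the scene. Friction and masses are not known exactly. Their poses are not given: they have to be found in the camera images.
- servo_c (a point): Standard servo motor: black box with a brass shaft and a small white cross on top. Body 40 mm (x) by 20 mm (y), 40 mm tall with the shaft; thin mounting ears 3 mm thick make it 54 mm long in x at 27 to 30 mm height, 20 mm wide there too. About 60 g. This point is its centre, half-way up; z is up. Loose, standing upright on the desk.
- micro_c (a point): Small servo motor: small blue box, 30 mm (x) by 14 mm (y), 34 mm tall with its white shaft (box alone 27 mm); thin ears make it 40 mm long in x at 19 to 21 mm height, 14 mm wide there too. About 22 g. This point is its centre, half-way up; z is up. Loose, standing upright on the desk.
- fan_c (a point): Square cooling fan, 40 x 40 mm and 20 mm tall, black frame with grey blades and a white hub seen from above; x and y along its sides. About 45 g. This point is its centre, half-way up; z is up. Loose, standing upright on the desk.
- eye_c (a point): Robot eye unit: black round cup 36 mm in diameter and 26 mm tall with a white eyeball dome rising from it to 42 mm, green iris and black pupil looking up. About 40 g. This point is its centre, half-way up; z is up. Loose, standing upright on the desk.
- gear_c (a point): Orange printed gear wheel, 46 mm over the teeth (44 mm where it is gripped), toothed rim 16 mm tall, a 22 mm wide hub on top to 22 mm. About 30 g. This point is its centre, half-way up; z is up. Loose, standing upright on the desk.
- pad_servo_top (a point): Fixed flat teal mat, 78 x 70 x 4 mm (x by y by thick, no rim), lying on the desk, with a black rectangle 52 x 32 mm, extended by dark grey ends to 66 mm, long side along x: the place of the standard servo. This point is the centre of its top face, 4 mm above the desk; the drawing is centred here; x along the mat's 78 mm side, z up.
- pad_micro_top (a point): Fixed flat teal mat, 78 x 70 x 4 mm (x by y by thick, no rim), lying on the desk, with a blue rectangle 42 x 26 mm, extended by light blue ends to 52 mm, long side along x: the place of the small servo. This point is the centre of its top face, 4 mm above the desk; the drawing is centred here; x along the mat's 78 mm side, z up.
- pad_fan_top (a point): Fixed flat teal mat, 78 x 70 x 4 mm (x by y by thick, no rim), lying on the desk, with a black square 52 x 52 mm, sides along x and y, and a grey fan disc in it: the place of the fan. This point is the centre of its top face, 4 mm above the desk; the drawing is centred here; x along the mat's 78 mm side, z up.
- pad_eye_top (a point): Fixed flat teal mat, 78 x 70 x 4 mm (x by y by thick, no rim), lying on the desk, with a flat drawn eye, black ring 48 mm across, white inside, green iris: the place of the eye unit. This point is the centre of its top face, 4 mm above the desk; the drawing is centred here; x along the mat's 78 mm side, z up.
- pad_gear_top (a point): Fixed flat teal mat, 78 x 70 x 4 mm (x by y by thick, no rim), lying on the desk, with a flat orange gear outline 58 mm across, dark dot in the middle: the place of the gear. This point is the centre of its top face, 4 mm above the desk; the drawing is centred here; x along the mat's 78 mm side, z up.
There are look-alikes about, which are no part of the job. Leave any green look-alike of the part that bears servo_c alone.

How it is judged (in metres and radians):
At the end, for the whole second after the job is handed in: Each part stands on its own mat, released, at rest, upright within 0.15 rad, centre within 12 mm of the mat's centre and at standing height within 4 mm; each servo's x axis within 0.26 rad of its mat's x (either way round), the fan's sides within 0.26 rad of its mat's sides (horizontal distance between servo_c and pad_servo_top below 0.012 m and height (world z) of servo_c between 0.02 and 0.028 m and angle between each of servo_c, micro_c, fan_c, eye_c, gear_c's own z axis and vertical below 0.15 rad and angle between the x axis of servo_c and the x axis of pad_servo_top, either way round below 0.26 rad and linear speed of each of servo, micro, fan, eye, gear below 0.02 m/s and horizontal distance between micro_c and pad_micro_top below 0.012 m and height (world z) of micro_c between 0.017 and 0.025 m and angle between the x axis of micro_c and the x axis of pad_micro_top, either way round below 0.26 rad and horizontal distance between fan_c and pad_fan_top below 0.012 m and height (world z) of fan_c between 0.01 and 0.018 m and (angle between the x axis of fan_c and the x axis of pad_fan_top, either way round below 0.26 rad or angle between the x axis of fan_c and the y axis of pad_fan_top, either way round below 0.26 rad) and horizontal distance between eye_c and pad_eye_top below 0.012 m and height (world z) of eye_c between 0.021 and 0.029 m and horizontal distance between gear_c and pad_gear_top below 0.012 m and height (world z) of gear_c between 0.011 and 0.019 m); the robot touches nothing.
It also fails if it takes over 134 s, if anything falls off the work surface, if the arm or the gripper's body presses on something with over 40 N, if the wrist force passes 120 N, or if a joint passes its speed limit or range.

ROBOT

A 6-joint arm with a two-finger parallel gripper is mounted at the origin on the work surface. World frame = base frame: x ahead of the robot, y to its left, z up, the work surface at z = 0. Lengths are in m, angles in degrees, forces in N, time in s.
With the tool pointing down it reaches from about 0.375 to 0.9 m from the base axis. Payload 3.1 kg.
Tool frame: the origin (TCP) lies on the centre line of the jaws, within the pads' length; the fingertips stand 25 mm ahead of it and the grasp point (between the pads) lies 6 mm ahead of it; y points along the fingers, x is the direction in which the jaws open and shut, and the axes are right-handed (so a half turn about y gives the same grasp; the last joint's range is limited). The gripper opens to 87 mm and grips with 3 to 60 N. Pads are 19 mm wide; open, the fingers measure 117 mm over their backs; the gripper's body (75 mm by 190 mm) begins 51 mm behind the grasp point.
Start: joints at [-84.483, 30.224, 82.088, -0, 67.689, -10.227], TCP at [0.17, -0.602, 0.248] pointing down, gripper open.
Joint ranges: [-176.69, 176.69], [-43.24, 126.21], [12.49, 139.97], [-82, 262], [0, 151.66], [-163.58, 163.58]. Speed limits (degrees/s): [159.86, 159.86, 180, 180, 180, 180].

INTERFACE

Orientations are given as a 3x3 rotation matrix whose columns are the frame's x, y, z axes.
In Python, from rig import * gives the robot as it stands.
- The arm moves only by the tool play_rows, never from a script. Its argument "commands" is a list of rows, each a list of 2 entries, a list of its own where there are three numbers: the shift along the world's x, y, z in m, then the turn, a rotation vector about the world's x, y, z in rad. A call has 1 to 10 rows; each row is the pose to reach, as a shift and turn from the pose commanded when the call began; what a row does not reach only later rows make up. A row lasts 1/8 s, in which the tool goes at most 62.5 mm and 10.7 degrees, less where a joint would pass 70% of its speed; a pose out of reach is approached as far as the arm can. A call with a gripper value outside its range is refused whole. "gripper" is the finger opening in m, from 0 to 0.087, set as the call begins (left out, the last holds). The fingers move at their own pace and stop on an object; the grip force is fixed at half the most. Time passes only in rows, so rows that repeat a pose let the fingers close. It gives the time, the measured TCP pose, the force and the opening at its end, in the units of the state.
- read_state(): the state, without advancing time (a new reading comes with each control period).
- capture(name): name is "scene" or "top" or "wrist"; returns a dict with "frame" (480x640x3 uint8, red, green, blue), "depth" (480x640 float32, m along the optical axis (not along the pixel's ray), 0 where there is no reading), "mtx" (3x3 intrinsics, pixels), "cam_to_world" (4x4, takes a point from camera to world coordinates); the wrist camera has in their place "hand_eye" (4x4, takes a point from camera to tool coordinates, whose origin is the TCP and whose axes are the tool frame's). Camera axes: x right, y down, z forward; pixel columns grow to the right and rows downward; lengths in m; the calibration is good to about 2 mm. A picture is of the moment at which its call begins: read the wrist's pose just before it.
- hand_in(): hands the job in, once; it reports no verdict.
The state is a dict: "time_s": time; "joint_positions": joint angles; "qvel": joint speeds; "tau": joint torques, N m; "position": TCP position; "tcp_rot": TCP orientation; "force": force on the tool from outside, world axes, zero at the start; "moment": the same for the moment, N m; "opening": opening from 0.0 (shut) to 1.0 (fully open).
Only numpy, scipy, OpenCV 4.12 (cv2) and the standard library are available. Lean on these libraries where they do the work, as an engineer would, in place of code of your own. Each camera call takes 0.05 s, during which the arm holds its last target. There are 200 camera calls.

## Working session

There is one attempt and no reset: what is moved stays moved. The work goes in short steps, Python scripts to look and compute and a tool call to move; the robot and the scene stay as the last step left them, time stands still between calls to the robot, and variables do not carry over. Pictures are saved under pics/ and viewed, about 12 in all and at most 16, crops included, and the job is handed in when it is done.

Besides the shell and the picture viewer there is one more tool, called in YAML: its name, and indented under it one key for each argument. play_rows: Moves the arm, as the interface text tells. Its arguments: {"type":"object","properties":{"commands":{"type":"array"},"gripper":{"type":"number"}},"required":["commands"]}

```bash
mkdir -p pics; ls; python3 - <<'E'
from rig import *
import cv2,numpy as np
for n in ("top","scene"):
    c=capture(n); cv2.imwrite(f"pics/{n}0.png",c["frame"][:,:,::-1]); np.savez(f"{n}0.npz",**c)
    print(n,c["mtx"].tolist(),np.round(c["cam_to_world"],4).tolist())
s=read_state();print(s)
E
```

```text
pics
top [[466.9991909629626, 0.0, 320.7863525013042], [0.0, 466.9991909629626, 234.66582517944107], [0.0, 0.0, 1.0]] [[-0.0072, -0.997, 0.0777, 0.4342], [-1.0, 0.0068, -0.0054, 0.0148], [0.0048, -0.0777, -0.997, 1.0579], [0.0, 0.0, 0.0, 1.0]]
scene [[445.01569445458335, 0.0, 321.4122664607319], [0.0, 445.01569445458335, 236.272106723378], [0.0, 0.0, 1.0]] [[0.7415, 0.3909, -0.5453, 1.0342], [0.6708, -0.4477, 0.5913, -0.5675], [-0.013, -0.8042, -0.5942, 0.6087], [0.0, 0.0, 0.0, 1.0]]
{'time_s': 0.1, 'joint_positions': array([-8.44807599e+01,  3.02725039e+01,  8.21481954e+01, -2.03553870e-03,
        6.76901336e+01, -1.02269610e+01]), 'qvel': array([-0.0244539 , -0.15417424, -0.14473078, -0.03291254,  0.00840893,
        0.06962702]), 'tau': array([-1.74687893e-04, -4.40984917e+01, -1.77150464e+01,  6.35502138e-02,
        5.33925032e-02, -3.89356865e-05]), 'position': array([ 0.16957389, -0.60092484,  0.24668634]), 'tcp_rot': array([[ 2.71389437e-01, -2.18765398e-04,  9.62469597e-01],
       [-9.62467728e-01,  1.92226780e-03,  2.71389347e-01],
       [-1.90949491e-03, -9.99998129e-01,  3.11128542e-04]]), 'force': array([0.10191442, 0.41121705, 0.69019548]), 'moment': array([ 0.00323135, -0.03893971, -0.12167932]), 'opening': 0.9979439628891386}
```

View pics/top0.png

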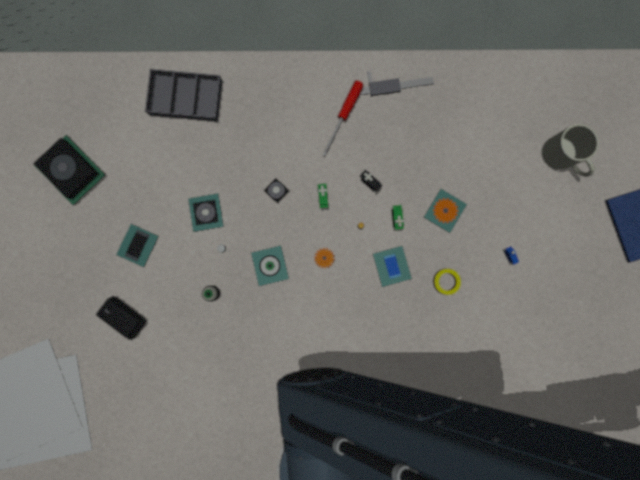

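View pics/scene0.png

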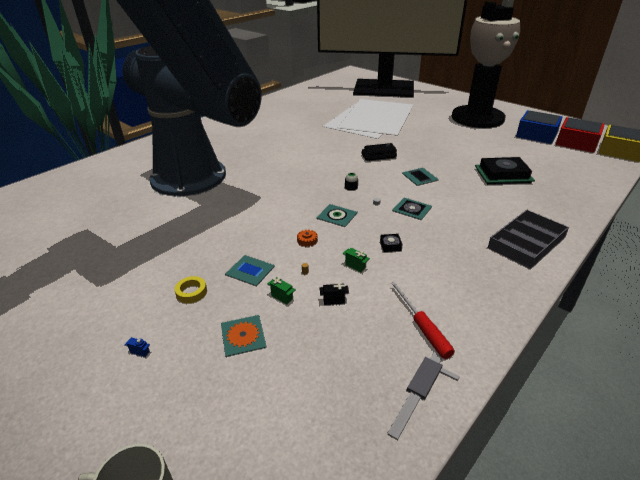

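The top view shows the candidates for each part:
- **Servo:** black at (371,181). The green look-alikes at (323,195) and (398,217) stay where they are.
- **Fan:** small one at (276,190). The big fan at (70,170) is not it.
- **Eye:** (210,293). The small white ball at (223,248) is not it.
- **Gear:** (325,258). The yellow ring at (447,281) and the small cylinder at (361,226) are not it.
- **Small servo:** (511,255). The blue box at (630,225) is not it.

Mats:
- servo (138,245)
- fan (206,212)
- eye (270,266)
- micro (392,266)
- gear (446,210)

```bash
cat > h.py <<'E'
import numpy as np,cv2
def cast(c,uv,z,T=None):
    T=c["cam_to_world"] if T is None else T
    uv=np.atleast_2d(uv).astype(float); K=c["mtx"]
    d=np.c_[(uv[:,0]-K[0,2])/K[0,0],(uv[:,1]-K[1,2])/K[1,1],np.ones(len(uv))]@T[:3,:3].T
    return T[:3,3]+d*((z-T[2,3])/d[:,2])[:,None]
def cloud(c,T=None):
    T=c["cam_to_world"] if T is None else T
    v,u=np.mgrid[:480,:640]; K=c["mtx"]; d=c["depth"]
    P=np.stack([(u-K[0,2])/K[0,0]*d,(v-K[1,2])/K[1,1]*d,d],-1)@T[:3,:3].T+T[:3,3]
    P[d==0]=np.nan
    return P
def rect(xy):  # centre, (long,short), angle of long side deg
    (cx,cy),(w,h),a=cv2.minAreaRect((np.asarray(xy)[:,:2]*1000).astype(np.float32))
    if w<h: w,h,a=h,w,a+90
    return round(cx/1000,4),round(cy/1000,4),round(w,1),round(h,1),round((a+90)%180-90,1)
E
python3 - <<'E'
import numpy as np,cv2
from h import *
c=dict(np.load("top0.npz")); hsv=cv2.cvtColor(c["frame"],cv2.COLOR_RGB2HSV)
teal=((hsv[...,0]>78)&(hsv[...,0]<100)&(hsv[...,1]>90)).astype(np.uint8)
P=cloud(c); r=P[420:440,60:90]; 
print("desk z",np.nanmedian(P[300:340,560:600,2]),np.nanstd(P[300:340,560:600,2]))
for n,(u,v) in dict(servo=(138,245),fan=(206,212),eye=(270,266),micro=(392,266),gear=(446,210)).items():
    m=np.zeros_like(teal); m[v-30:v+30,u-30:u+30]=teal[v-30:v+30,u-30:u+30]
    uv=np.argwhere(m)[:,::-1]; print("pad",n,len(uv),rect(cast(c,uv,.004)))
for n,(u,v,h) in dict(servo=(371,181,.03),fan=(276,190,.02),eye=(210,293,.026),gear=(325,258,.016),micro=(511,255,.021),g1=(323,195,.03),g2=(398,217,.03)).items():
    Q=P[v-18:v+18,u-18:u+18].reshape(-1,3); Q=Q[np.nanmax([Q[:,2]],0)>.008]
    print(n,len(Q),"zmax",Q[:,2].max().round(4),rect(Q), Q[Q[:,2]>h-.006][:,:2].mean(0).round(4))
E
```

```text
desk z 0.0015191356083936736 0.001962441716242268
pad servo 364 (0.4956, 0.4233, 70.8, 62.3, -25.4)
pad fan 159 (0.5694, 0.2706, 69.4, 61.4, 9.7)
pad eye 63 (0.4485, 0.1251, 69.7, 59.6, 12.8)
pad micro 156 (0.4445, -0.1496, 67.7, 59.2, 15.4)
pad gear 89 (0.5695, -0.2732, 69.8, 61.0, -31.7)
servo 262 zmax 0.0457 (0.6353, -0.1018, 52.7, 21.0, 45.7) [ 0.6344 -0.1015]
fan 308 zmax 0.0251 (0.618, 0.1106, 41.1, 40.0, 47.4) [0.6181 0.1103]
eye 234 zmax 0.0465 (0.3883, 0.2542, 34.7, 34.5, -14.6) [0.3886 0.2523]
gear 292 zmax 0.027 (0.4643, 0.0035, 42.4, 42.3, 89.3) [0.4642 0.0033]
micro 168 zmax 0.038 (0.4628, -0.416, 49.7, 18.7, 32.1) [ 0.4665 -0.4124]
g1 223 zmax 0.0443 (0.6023, 0.0054, 54.4, 19.9, 4.3) [0.601  0.0053]
g2 258 zmax 0.0468 (0.5532, -0.1608, 53.6, 20.9, 4.8) [ 0.5527 -0.1601]<stdin>:11: RuntimeWarning: All-NaN axis encountered
```

```bash
python3 - <<'E'
import cv2
a=cv2.imread("pics/top0.png")
def z(x,y,w,h,s): return cv2.resize(a[y:y+h,x:x+w],None,fx=s,fy=s,interpolation=cv2.INTER_CUBIC)
cv2.imwrite("pics/crop0.png",cv2.resize(a[150:320,90:350],(780,510),interpolation=cv2.INTER_CUBIC))
cv2.imwrite("pics/crop1.png",cv2.resize(a[150:320,310:550],(780,552),interpolation=cv2.INTER_CUBIC))
E
```

```text
(no output)
```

View pics/crop1.png

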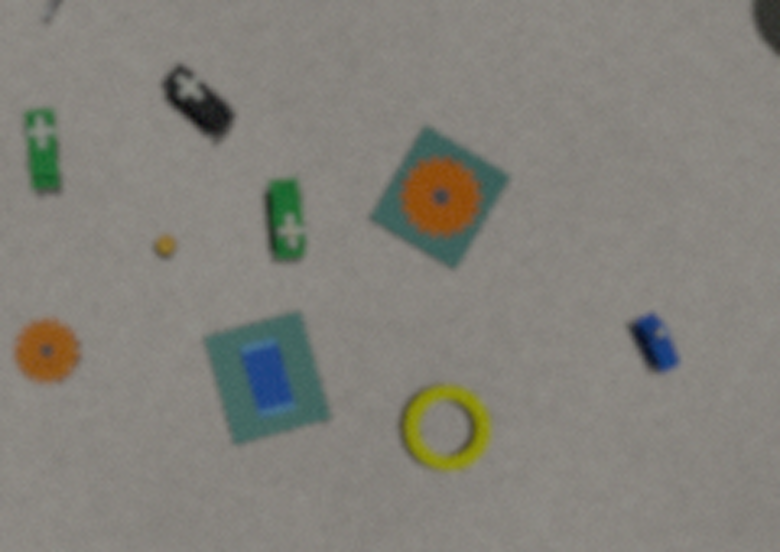

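The crop confirms the choices: black servo with a cross at crop (198,102), blue micro at (655,343), orange gear at (47,351), and both greens are separate. First I'll go above the small servo.

play_rows:
  commands:
    - [[0.28,0.19,-0.03],[0,0,0.28]]
    - [[0.28,0.19,-0.03],[0,0,0.28]]
    - [[0.28,0.19,-0.03],[0,0,0.28]]
    - [[0.28,0.19,-0.03],[0,0,0.28]]
    - [[0.28,0.19,-0.03],[0,0,0.28]]
    - [[0.28,0.19,-0.03],[0,0,0.28]]
    - [[0.28,0.19,-0.03],[0,0,0.28]]
    - [[0.28,0.19,-0.03],[0,0,0.28]]
    - [[0.28,0.19,-0.03],[0,0,0.28]]
  gripper: 0.06

```text
time_s: 1.23
position: [0.4486, -0.4125, 0.2176]
tcp_rot: [[0.525, -0.0, 0.851], [-0.851, -0.0, 0.525], [-0.0, -1.0, -0.0]]
force: [-0.2, 0.3, -0.6]
opening: 0.69
```

```bash
cat >> h.py <<'E'
def snap(name,tag):
    from rig import capture,read_state
    s=read_state(); c=capture(name)
    if name=="wrist":
        W=np.eye(4); W[:3,:3]=s["tcp_rot"]; W[:3,3]=s["position"]; c["cam_to_world"]=W@c["hand_eye"]
    cv2.imwrite(f"pics/{tag}.png",c["frame"][:,:,::-1])
    x=s["tcp_rot"][:,0]
    print("t",round(s["time_s"],2),"tcp",s["position"].round(4),"psi",np.degrees(np.arctan2(x[1],x[0])).round(1),"open",round(s["opening"]*87,1),"F",s["force"].round(1))
    return c,s
def comp(m,near=None):
    n,l,st,ce=cv2.connectedComponentsWithStats(m.astype(np.uint8))
    ks=[k for k in range(1,n) if st[k,4]>60]
    k=max(ks,key=lambda k:st[k,4]) if near is None else min(ks,key=lambda k:np.hypot(*(ce[k]-near)))
    return np.argwhere(l==k)[:,::-1]
E
python3 - <<'E'
from h import *
c,s=snap("wrist","w1")
print(c["hand_eye"].round(3).tolist(),c["mtx"][0])
hsv=cv2.cvtColor(c["frame"],cv2.COLOR_RGB2HSV)
m=(hsv[...,0]>105)&(hsv[...,0]<130)&(hsv[...,1]>120)&(hsv[...,2]>40)
uv=comp(m); print(len(uv),uv.mean(0),rect(cast(c,uv,.024)))
P=cloud(c)
z=P[...,2]; print("desk",np.nanmedian(z))
for h in (.012,.018,.024): 
    q=uv[z[uv[:,1],uv[:,0]]>h]; Q=P[q[:,1],q[:,0]]; print(h,len(Q),rect(Q))
E
```

```text
t 1.23 tcp [ 0.4486 -0.4125  0.2176] psi -58.3 open 60.0 F [-0.2  0.3 -0.6]
[[1.0, 0.001, 0.002, 0.0], [-0.001, -0.283, 0.959, -0.137], [0.001, -0.959, -0.283, 0.077], [0.0, 0.0, 0.0, 1.0]] [376.55274331   0.         314.29457142]
3838 [608.70713913 274.78478374] (0.5535, -0.6809, 88.1, 66.1, -2.8)
desk 0.0004347338748238727
0.012 3801 (0.5568, -0.5849, 279.4, 90.1, 89.3)
0.018 67 (0.5188, -0.4554, 22.0, 10.6, -87.3)
0.024 67 (0.5188, -0.4554, 22.0, 10.6, -87.3)
```

View pics/w1.png

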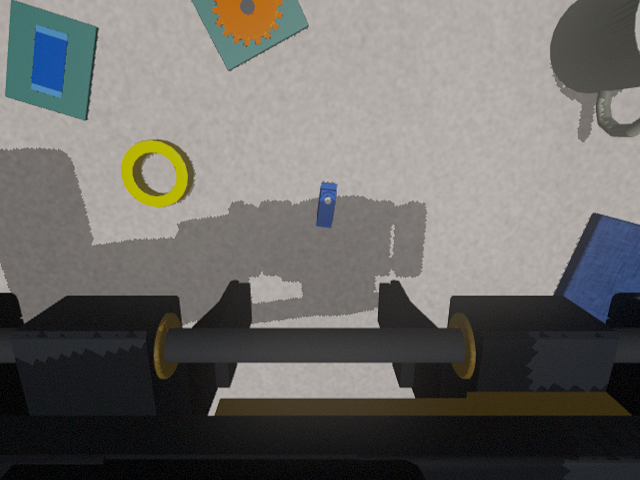

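The wrist view shows the blue micro at (327,205). The micro mat at (50,60) and the gear mat's corner are visible too.

```bash
cat >> h.py <<'E'
def blue(hsv): return (hsv[...,0]>105)&(hsv[...,0]<130)&(hsv[...,1]>110)&(hsv[...,2]>35)
def teal(hsv): return (hsv[...,0]>75)&(hsv[...,0]<100)&(hsv[...,1]>60)
def hsvof(c): return cv2.cvtColor(c["frame"],cv2.COLOR_RGB2HSV)
E
python3 - <<'E'
from h import *
c,s=snap("wrist","w1b"); hsv=hsvof(c); b=blue(hsv); P=cloud(c); z=P[...,2]
uv=comp(b,(327,205)); print("micro",len(uv),rect(cast(c,uv,.02)))
Q=P[185:230,305:350].reshape(-1,3)
for h in (.015,.023): q=Q[Q[:,2]>h]; print(h,len(q),rect(q),q[:,:2].mean(0).round(4))
print("padmicro",rect(cast(c,comp(b,(50,60)),.004)))
u=comp(teal(hsv),(30,60)); print(rect(cast(c,u,.004)))
E
```

```text
t 1.27 tcp [ 0.4486 -0.4125  0.2176] psi -58.3 open 60.1 F [ 0.   0.  -0.2]
micro 597 (0.4649, -0.4157, 39.6, 14.0, 24.9)
0.015 677 (0.4645, -0.4159, 39.2, 14.0, 24.5) [ 0.4656 -0.4151]
0.023 536 (0.4663, -0.415, 31.8, 14.0, 24.4) [ 0.4659 -0.415 ]
padmicro (0.4428, -0.1513, 41.9, 26.0, 15.2)
(0.4431, -0.1524, 76.8, 70.0, 15.1)
```

play_rows:
  commands:
    - [[0.016,-0.004,-0.06],[0,0,-0.125]]
    - [[0.016,-0.004,-0.11],[0,0,-0.125]]
    - [[0.016,-0.004,-0.14],[0,0,-0.125]]
    - [[0.016,-0.004,-0.165],[0,0,-0.125]]
    - [[0.016,-0.004,-0.188],[0,0,-0.125]]
    - [[0.016,-0.004,-0.188],[0,0,-0.125]]
    - [[0.016,-0.004,-0.188],[0,0,-0.125]]

```text
time_s: 2.2
position: [0.4657, -0.4164, 0.0303]
tcp_rot: [[0.416, 0.001, 0.909], [-0.909, -0.001, 0.416], [0.001, -1.0, 0.0]]
force: [-0.5, 0.4, 0.9]
opening: 0.692
```

play_rows:
  commands:
    - [[0,0,0],[0,0,0]]
    - [[0,0,0],[0,0,0]]
    - [[0,0,0],[0,0,0]]
    - [[0,0,0],[0,0,0]]
    - [[0,0,0],[0,0,0]]
    - [[0,0,0],[0,0,0]]
  gripper: 0.0

```text
time_s: 2.95
position: [0.4656, -0.4155, 0.0295]
tcp_rot: [[0.417, -0.0, 0.909], [-0.909, 0.0, 0.417], [-0.0, -1.0, 0.0]]
force: [0.3, -0.4, 0.7]
opening: 0.159
```

play_rows:
  commands:
    - [[0,0,0.04],[0,0,0]]
    - [[0,0.02,0.08],[0,0,0]]
    - [[-0.01,0.08,0.08],[0,0,-0.08]]
    - [[-0.015,0.14,0.08],[0,0,-0.164]]
    - [[-0.02,0.2,0.08],[0,0,-0.164]]
    - [[-0.023,0.25,0.08],[0,0,-0.164]]
    - [[-0.023,0.264,0.08],[0,0,-0.164]]
    - [[-0.023,0.264,0.06],[0,0,-0.164]]

```text
time_s: 3.95
position: [0.444, -0.1514, 0.0905]
tcp_rot: [[0.265, 0.004, 0.964], [-0.964, -0.002, 0.265], [0.003, -1.0, 0.003]]
force: [-0.3, -0.1, -0.2]
opening: 0.161
```

play_rows:
  commands:
    - [[0,0,-0.03],[0,0,0]]
    - [[0,0,-0.045],[0,0,0]]
    - [[0,0,-0.0545],[0,0,0]]
    - [[0,0,-0.0545],[0,0,0]]
    - [[0,0,-0.0545],[0,0,0]]

```text
time_s: 4.58
position: [0.4429, -0.1518, 0.0355]
tcp_rot: [[0.263, 0.001, 0.965], [-0.965, -0.001, 0.263], [0.001, -1.0, 0.001]]
force: [-0.2, 0.6, -0.0]
opening: 0.158
```

play_rows:
  commands:
    - [[0,0,0],[0,0,0]]
    - [[0,0,0],[0,0,0]]
    - [[0,0,0],[0,0,0]]
    - [[0,0,0.03],[0,0,0]]
    - [[0,0,0.08],[0,0,0]]
    - [[0,0,0.12],[0,0,0]]
    - [[0,0,0.12],[0,0,0]]
  gripper: 0.05

```text
time_s: 5.45
position: [0.4443, -0.1524, 0.1578]
tcp_rot: [[0.263, 0.006, 0.965], [-0.965, -0.004, 0.263], [0.005, -1.0, 0.005]]
force: [0.2, -0.1, -0.4]
opening: 0.574
```

play_rows:
  commands:
    - [[0.01,0.05,0.03],[0,0,0]]
    - [[0.01,0.1,0.06],[0,0,0]]
    - [[0.01,0.155,0.065],[0,0,0]]
    - [[0.01,0.155,0.065],[0,0,0]]
    - [[0.01,0.155,0.065],[0,0,0]]
  gripper: 0.07

```text
time_s: 6.08
position: [0.4522, 0.0034, 0.2192]
tcp_rot: [[0.264, -0.002, 0.965], [-0.965, -0.0, 0.264], [-0.0, -1.0, -0.002]]
force: [0.8, -0.3, -0.2]
opening: 0.801
```

```bash
python3 - <<'E'
from h import *
c,s=snap("wrist","w2"); hsv=hsvof(c)
o=(hsv[...,0]>3)&(hsv[...,0]<20)&(hsv[...,1]>140)&(hsv[...,2]>80)
n,l,st,ce=cv2.connectedComponentsWithStats(o.astype(np.uint8))
for k in range(1,n):
    if st[k,4]>100:
        uv=np.argwhere(l==k)[:,::-1]; print(st[k,4],ce[k].round(),rect(cast(c,uv,.016)),rect(cast(c,uv,.004)))
b=blue(hsv)
n,l,st,ce=cv2.connectedComponentsWithStats(b.astype(np.uint8))
for k in range(1,n):
    if st[k,4]>100:
        uv=np.argwhere(l==k)[:,::-1]; print("blue",st[k,4],ce[k].round(),rect(cast(c,uv,.024)))
E
```

```text
t 6.08 tcp [0.4522 0.0034 0.2192] psi -74.7 open 69.7 F [ 0.8 -0.3 -0.2]
1416 [625. 175.] (0.5611, -0.2534, 55.8, 29.8, 29.2) (0.5623, -0.2632, 57.8, 30.9, 29.2)
1642 [318. 206.] (0.4627, 0.002, 44.6, 44.1, 15.3) (0.4604, 0.0013, 46.2, 45.7, 15.3)
blue 1296 [465. 266.] (0.4452, -0.1464, 47.0, 33.5, 15.3)
```

View pics/w2.png

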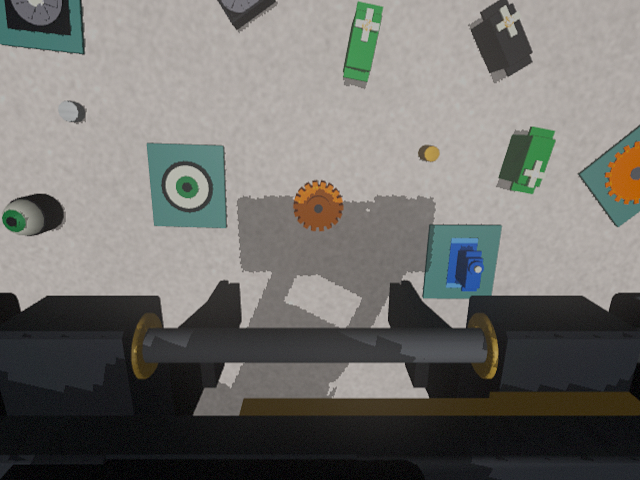

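The gear is at (318,206), the micro stands on its mat at (466,264), and the eye mat is at (187,186). I'll grasp the gear.

play_rows:
  commands:
    - [[0.011,0,-0.06],[0,0,0]]
    - [[0.011,0,-0.11],[0,0,0]]
    - [[0.011,0,-0.15],[0,0,0]]
    - [[0.011,0,-0.175],[0,0,0]]
    - [[0.011,0,-0.1925],[0,0,0]]
    - [[0.011,0,-0.1925],[0,0,0]]
    - [[0.011,0,-0.1925],[0,0,0]]

```text
time_s: 7.0
position: [0.4636, 0.0021, 0.0269]
tcp_rot: [[0.26, -0.001, 0.966], [-0.966, 0.0, 0.26], [-0.0, -1.0, -0.001]]
force: [0.7, 0.3, -0.6]
opening: 0.806
```

play_rows:
  commands:
    - [[0,0,0],[0,0,0]]
    - [[0,0,0],[0,0,0]]
    - [[0,0,0],[0,0,0]]
    - [[0,0,0],[0,0,0]]
    - [[0,0,0],[0,0,0]]
    - [[0,0,0.03],[0,0,0]]
    - [[0,0,0.08],[0,0,0]]
    - [[0,0,0.08],[0,0,0]]
  gripper: 0.0

```text
time_s: 8.0
position: [0.4657, 0.0032, 0.1103]
tcp_rot: [[0.263, 0.007, 0.965], [-0.965, -0.002, 0.263], [0.003, -1.0, 0.006]]
force: [0.5, -0.3, -0.8]
opening: 0.491
```

```bash
python3 - <<'E'
from h import *
c=dict(np.load("top0.npz"))
# gear disc and eye disc by colour from the top camera
hsv=hsvof(c); o=(hsv[...,0]>3)&(hsv[...,0]<20)&(hsv[...,1]>120)&(hsv[...,2]>80)
print("gearpad",rect(cast(c,comp(o,(446,210)),.004)))
im=cv2.cvtColor(cv2.imread("pics/w2.png"),cv2.COLOR_BGR2RGB)
E
```

```text
gearpad (0.5707, -0.275, 52.6, 50.4, 89.6)
```

play_rows:
  commands:
    - [[0.02,-0.05,0],[0,0,0]]
    - [[0.04,-0.105,0],[0,0,0]]
    - [[0.063,-0.165,0],[0,0,0]]
    - [[0.086,-0.225,0],[0,0,0]]
    - [[0.101,-0.265,0],[0,0,0]]
    - [[0.106,-0.277,0],[0,0,0]]
    - [[0.106,-0.277,-0.03],[0,0,0]]
    - [[0.106,-0.277,-0.055],[0,0,0]]
    - [[0.106,-0.277,-0.0745],[0,0,0]]
    - [[0.106,-0.277,-0.0745],[0,0,0]]

```text
time_s: 9.25
position: [0.5687, -0.2721, 0.0312]
tcp_rot: [[0.263, -0.003, 0.965], [-0.965, 0.002, 0.263], [-0.003, -1.0, -0.002]]
force: [1.3, -1.0, -0.1]
opening: 0.498
```

play_rows:
  commands:
    - [[0,0,0],[0,0,0]]
    - [[0,0,0],[0,0,0]]
    - [[0,0,0],[0,0,0]]
    - [[0,0,0],[0,0,0]]
    - [[0,0,0.03],[0,0,0]]
    - [[0,0,0.08],[0,0,0]]
    - [[0,0,0.14],[0,0,0]]
    - [[0,0,0.19],[0,0,0]]
    - [[0,0,0.19],[0,0,0]]
  gripper: 0.065

```text
time_s: 10.38
position: [0.5721, -0.2752, 0.2286]
tcp_rot: [[0.263, 0.009, 0.965], [-0.965, -0.007, 0.263], [0.009, -1.0, 0.007]]
force: [-0.4, -0.5, 0.1]
opening: 0.747
```

```bash
python3 - <<'E'
from h import *
c,s=snap("wrist","w3"); hsv=hsvof(c); P=cloud(c)
t=teal(hsv)
n,l,st,ce=cv2.connectedComponentsWithStats(t.astype(np.uint8))
for k in range(1,n):
    if st[k,4]>300: uv=np.argwhere(l==k)[:,::-1]; print("teal",st[k,4],ce[k].round(),rect(cast(c,uv,.004)))
o=(hsv[...,0]>3)&(hsv[...,0]<20)&(hsv[...,1]>140)&(hsv[...,2]>60)
uv=comp(o); Q=P[uv[:,1],uv[:,0]]
for h in (.012,.022): q=Q[Q[:,2]>h]; print(h,len(q),rect(q))
E
```

```text
t 10.38 tcp [ 0.5721 -0.2752  0.2286] psi -74.8 open 65.0 F [-0.4 -0.5  0.1]
teal 725 [310. 183.] (0.5916, -0.265, 47.2, 28.7, -32.3)
teal 1069 [310. 237.] (0.5685, -0.2744, 75.1, 68.2, -31.7)
teal 2184 [169. 287.] (0.4468, -0.151, 71.2, 69.0, 15.1)
0.012 1568 (0.5681, -0.2739, 45.8, 45.1, -37.0)
0.022 374 (0.5677, -0.274, 22.2, 20.5, 15.2)
```

View pics/w3.png

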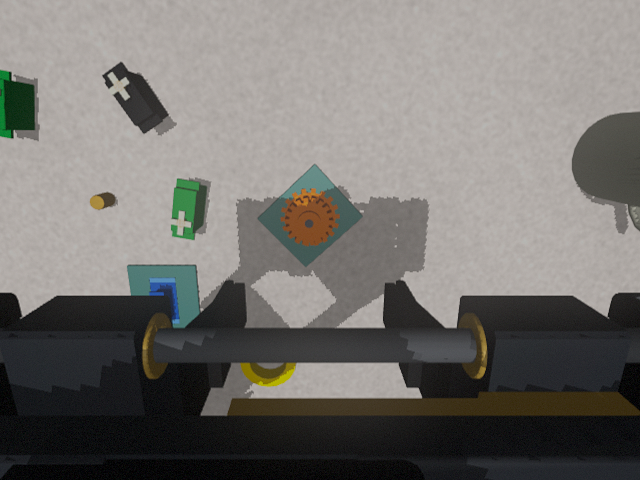

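The gear sits centred on its mat (within 1 mm). Next is the black servo, now at (135,95); the greens are at (188,208) and (15,105).

play_rows:
  commands:
    - [[0.02,0.05,0],[0,0,0.18]]
    - [[0.04,0.105,0],[0,0,0.36]]
    - [[0.06,0.16,0],[0,0,0.53]]
    - [[0.06,0.172,0],[0,0,0.53]]
    - [[0.06,0.172,0],[0,0,0.53]]
    - [[0.06,0.172,0],[0,0,0.53]]
  gripper: 0.05

```text
time_s: 11.18
position: [0.629, -0.103, 0.2223]
tcp_rot: [[0.713, -0.001, 0.701], [-0.701, -0.0, 0.713], [-0.001, -1.0, -0.001]]
force: [0.5, 0.6, 0.2]
opening: 0.575
```

```bash
python3 - <<'E'
from h import *
c,s=snap("wrist","w4"); P=cloud(c)
d=np.hypot(P[...,0]-.635,P[...,1]+.102)<.05
for h in (.012,.02,.026,.034): Q=P[d&(P[...,2]>h)&(P[...,2]<.06)]; print(h,len(Q),rect(Q))
v,u=np.where(d&(P[...,2]>.012)); print(u.mean(),v.mean())
E
```

```text
t 11.18 tcp [ 0.629  -0.103   0.2223] psi -44.5 open 50.0 F [0.5 0.6 0.2]
0.012 1343 (0.6338, -0.103, 54.2, 19.9, 46.8)
0.02 1343 (0.6338, -0.103, 54.2, 19.9, 46.8)
0.026 1343 (0.6338, -0.103, 54.2, 19.9, 46.8)
0.034 987 (0.6343, -0.1025, 40.7, 19.6, 46.2)
334.2269961301262 398.7716774467038
```

View pics/w4.png

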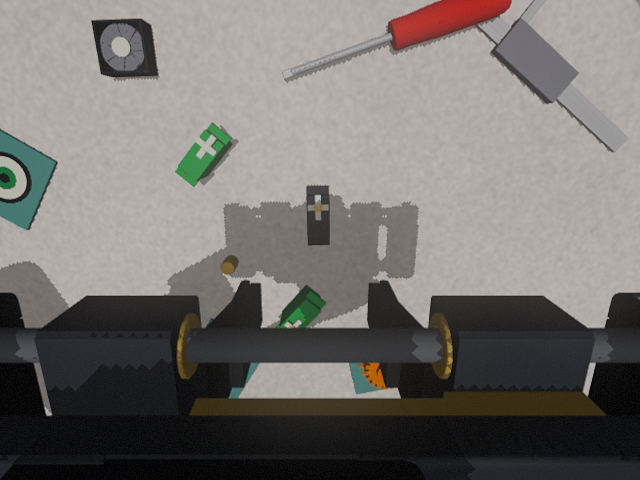

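play_rows:
  commands:
    - [[0.004,0,-0.06],[0,0,0.02]]
    - [[0.004,0,-0.11],[0,0,0.02]]
    - [[0.004,0,-0.15],[0,0,0.02]]
    - [[0.004,0,-0.175],[0,0,0.02]]
    - [[0.004,0,-0.19],[0,0,0.02]]
    - [[0.004,0,-0.19],[0,0,0.02]]
    - [[0.004,0,-0.19],[0,0,0.02]]

```text
time_s: 12.1
position: [0.6345, -0.1022, 0.0342]
tcp_rot: [[0.728, 0.002, 0.686], [-0.686, -0.001, 0.728], [0.002, -1.0, 0.001]]
force: [-0.5, 0.3, 1.1]
opening: 0.573
```

play_rows:
  commands:
    - [[0,0,0],[0,0,0]]
    - [[0,0,0],[0,0,0]]
    - [[0,0,0],[0,0,0]]
    - [[0,0,0],[0,0,0]]
    - [[0,0,0],[0,0,0]]
    - [[0,0,0],[0,0,0]]
    - [[0,0,0.03],[0,0,0]]
    - [[0,0,0.08],[0,0,0]]
    - [[0,0,0.1],[0,0,0]]
    - [[0,0,0.1],[0,0,0]]
  gripper: 0.0

```text
time_s: 13.35
position: [0.6347, -0.1019, 0.1347]
tcp_rot: [[0.728, 0.004, 0.685], [-0.685, -0.001, 0.728], [0.004, -1.0, 0.002]]
force: [1.2, -0.2, -0.0]
opening: 0.224
```

play_rows:
  commands:
    - [[-0.014,0.053,0.04],[0,0,0.18]]
    - [[-0.028,0.106,0.07],[0,0,0.36]]
    - [[-0.042,0.159,0.07],[0,0,0.54]]
    - [[-0.056,0.212,0.07],[0,0,0.72]]
    - [[-0.07,0.265,0.07],[0,0,0.9]]
    - [[-0.085,0.32,0.07],[0,0,1.08]]
    - [[-0.1,0.38,0.07],[0,0,1.26]]
    - [[-0.115,0.435,0.07],[0,0,1.44]]
    - [[-0.13,0.49,0.07],[0,0,1.62]]
    - [[-0.139,0.525,0.07],[0,0,1.78]]

```text
time_s: 14.6
position: [0.4924, 0.4255, 0.2007]
tcp_rot: [[0.513, -0.003, -0.859], [0.859, -0.002, 0.513], [-0.003, -1.0, 0.002]]
force: [0.5, 0.3, -0.6]
opening: 0.229
```

play_rows:
  commands:
    - [[0,0,0],[0,0,0.1]]
    - [[0,0,0],[0,0,0.1]]
    - [[0,0,0],[0,0,0.1]]

```text
time_s: 14.98
position: [0.4943, 0.4227, 0.2018]
tcp_rot: [[0.433, -0.002, -0.901], [0.901, -0.001, 0.433], [-0.002, -1.0, 0.001]]
force: [0.8, 0.2, -0.7]
opening: 0.229
```

```bash
python3 - <<'E'
from h import *
c,s=snap("wrist","w5"); hsv=hsvof(c); t=teal(hsv)
n,l,st,ce=cv2.connectedComponentsWithStats(t.astype(np.uint8))
for k in range(1,n):
    if st[k,4]>300: uv=np.argwhere(l==k)[:,::-1]; print("teal",st[k,4],ce[k].round(),rect(cast(c,uv,.004)))
E
```

```text
t 14.97 tcp [0.4943 0.4227 0.2018] psi 64.3 open 19.9 F [ 0.8  0.2 -0.7]
teal 3545 [316. 217.] (0.4936, 0.4239, 77.2, 68.6, -23.9)
teal 1846 [ 35. 292.] (0.4441, 0.1349, 76.9, 53.2, 13.2)
teal 418 [589. 276.] (0.6551, 0.6318, 82.7, 8.4, 43.5)
```

View pics/w5.png

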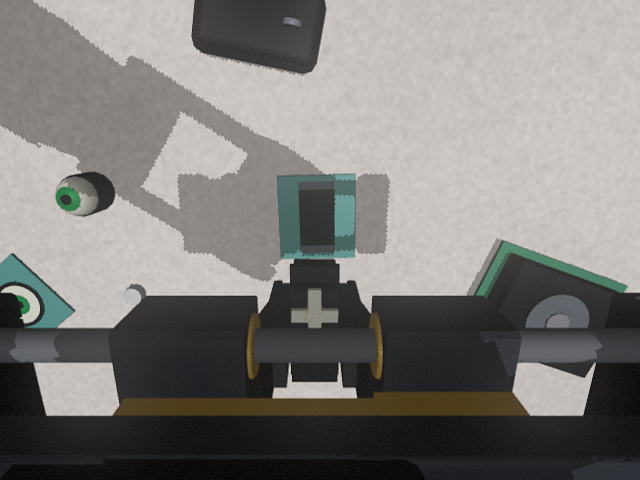

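The servo hangs between the fingers at (315,310), and its mat at (316,217) measures (0.494, 0.424). I'll lower it.

play_rows:
  commands:
    - [[-0.001,0.001,-0.05],[0,0,0.02]]
    - [[-0.001,0.001,-0.1],[0,0,0.02]]
    - [[-0.001,0.001,-0.135],[0,0,0.02]]
    - [[-0.001,0.001,-0.155],[0,0,0.02]]
    - [[-0.001,0.001,-0.1645],[0,0,0.02]]
    - [[-0.001,0.001,-0.1645],[0,0,0.02]]
    - [[-0.001,0.001,-0.1645],[0,0,0.02]]

```text
time_s: 15.9
position: [0.4945, 0.425, 0.0399]
tcp_rot: [[0.413, 0.002, -0.911], [0.911, 0.001, 0.413], [0.002, -1.0, -0.001]]
force: [0.4, -0.1, -0.5]
opening: 0.226
```

play_rows:
  commands:
    - [[0,0,0],[0,0,0]]
    - [[0,0,0],[0,0,0]]
    - [[0,0,0],[0,0,0]]
    - [[0,0,0],[0,0,0]]
    - [[0,0,0.03],[0,0,0]]
    - [[0,0,0.08],[0,0,0]]
    - [[0,0,0.14],[0,0,0]]
    - [[0,0,0.18],[0,0,0]]
    - [[0,0,0.18],[0,0,0]]
  gripper: 0.05

```text
time_s: 17.02
position: [0.4957, 0.4258, 0.2231]
tcp_rot: [[0.413, 0.008, -0.911], [0.911, 0.005, 0.413], [0.008, -1.0, -0.005]]
force: [-0.8, 0.3, -0.8]
opening: 0.575
```

```bash
python3 - <<'E'
from h import *
c,s=snap("wrist","w6"); hsv=hsvof(c); P=cloud(c)
def look(n,x,y,hs,r=.035):
    d=np.hypot(P[...,0]-x,P[...,1]-y)<r
    for h in hs: Q=P[d&(P[...,2]>h)&(P[...,2]<.06)]; print(n,h,len(Q),rect(Q) if len(Q)>9 else "",Q[:,2].max().round(3) if len(Q) else "")
look("servo",.4936,.4239,(.015,.038)); look("eye",.388,.252,(.012,.02,.03))
E
```

```text
t 17.02 tcp [0.4957 0.4258 0.2231] psi 65.6 open 50.0 F [-0.8  0.3 -0.8]
servo 0.015 1348 (0.4953, 0.4247, 53.8, 19.8, -24.9) 0.045
servo 0.038 999 (0.495, 0.4247, 40.8, 19.6, -24.0) 0.045
eye 0.012 1624 (0.3857, 0.2573, 35.2, 31.6, 7.9) 0.044
eye 0.02 1444 (0.3857, 0.257, 35.2, 31.1, 7.9) 0.044
eye 0.03 1037 (0.3861, 0.2557, 30.8, 28.6, 15.9) 0.044
```

play_rows:
  commands:
    - [[-0.03,-0.05,0],[0,0,0]]
    - [[-0.06,-0.1,0],[0,0,0]]
    - [[-0.09,-0.15,0],[0,0,0]]
    - [[-0.107,-0.17,0],[0,0,0]]
    - [[-0.107,-0.17,0],[0,0,0]]
    - [[-0.107,-0.17,0],[0,0,0]]
  gripper: 0.065

```text
time_s: 17.82
position: [0.3874, 0.255, 0.218]
tcp_rot: [[0.413, 0.0, -0.911], [0.911, 0.0, 0.413], [0.0, -1.0, 0.0]]
force: [-0.1, -0.1, 0.4]
opening: 0.746
```

```bash
python3 - <<'E'
from h import *
c,s=snap("wrist","w7"); hsv=hsvof(c); P=cloud(c)
d=np.hypot(P[...,0]-.387,P[...,1]-.254)<.04
for h in (.012,.02,.03): Q=P[d&(P[...,2]>h)&(P[...,2]<.06)]; print(h,len(Q),rect(Q),Q[:,2].max().round(3))
m=np.zeros((480,640),bool); v,u=np.where(d&(P[...,2]>.036)); print("dome uv",u.mean(),v.mean())
t=teal(hsv); n,l,st,ce=cv2.connectedComponentsWithStats(t.astype(np.uint8))
for k in range(1,n):
    if st[k,4]>300: uv=np.argwhere(l==k)[:,::-1]; print("teal",st[k,4],ce[k].round(),rect(cast(c,uv,.004)))
E
```

```text
t 17.82 tcp [0.3874 0.255  0.218 ] psi 65.6 open 64.9 F [-0.1 -0.1  0.4]
0.012 1276 (0.3853, 0.2545, 35.2, 34.9, -40.7) 0.044
0.02 1219 (0.3851, 0.2545, 35.2, 34.9, -35.3) 0.044
0.03 936 (0.3854, 0.2544, 30.8, 30.4, 48.9) 0.044
dome uv 310.7547348709318 407.46014174982815
teal 2202 [507. 234.] (0.4927, 0.4234, 76.0, 69.0, -24.3)
teal 1017 [202. 297.] (0.4177, 0.1184, 70.6, 22.2, -73.3)
teal 531 [256. 315.] (0.4555, 0.1607, 38.6, 28.0, -27.3)
teal 453 [385. 382.] (0.5807, 0.2517, 55.6, 26.7, 9.6)
```

View pics/w7.png

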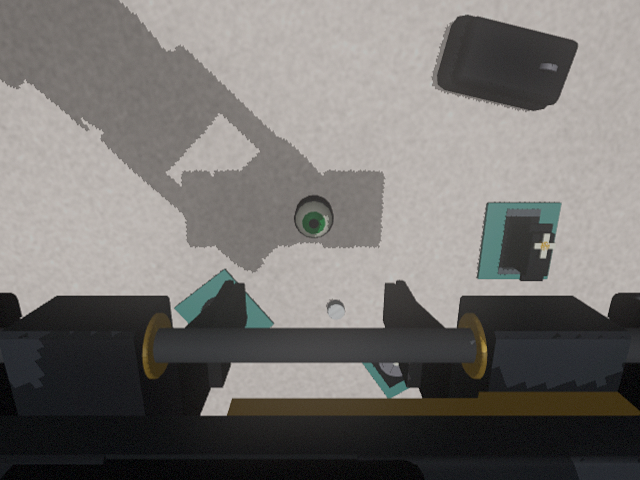

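The eye is at (313,217), upright and centred under the tool. I'll grasp it.

play_rows:
  commands:
    - [[-0.001,0,-0.06],[0,0,0]]
    - [[-0.001,0,-0.11],[0,0,0]]
    - [[-0.001,0,-0.15],[0,0,0]]
    - [[-0.001,0,-0.175],[0,0,0]]
    - [[-0.001,0,-0.188],[0,0,0]]
    - [[-0.001,0,-0.188],[0,0,0]]
    - [[-0.001,0,-0.188],[0,0,0]]

```text
time_s: 18.75
position: [0.3863, 0.2549, 0.0312]
tcp_rot: [[0.413, 0.002, -0.911], [0.911, 0.001, 0.413], [0.001, -1.0, -0.001]]
force: [-0.2, -0.8, 0.2]
opening: 0.747
```

play_rows:
  commands:
    - [[0,0,0],[0,0,0]]
    - [[0,0,0],[0,0,0]]
    - [[0,0,0],[0,0,0]]
    - [[0,0,0],[0,0,0]]
    - [[0,0,0],[0,0,0]]
    - [[0,0,0],[0,0,0]]
    - [[0,0,0.03],[0,0,0]]
    - [[0,0,0.08],[0,0,0]]
    - [[0,0,0.08],[0,0,0]]
  gripper: 0.0

```text
time_s: 19.88
position: [0.3874, 0.2552, 0.113]
tcp_rot: [[0.413, 0.006, -0.911], [0.911, 0.002, 0.413], [0.005, -1.0, -0.005]]
force: [-0.5, -0.4, 0.0]
opening: 0.405
```

```bash
python3 - <<'E'
from h import *
im=cv2.imread("pics/w2.png"); c=dict(np.load("top0.npz"))
# eye mat and ring from the top view, contours
hsv=hsvof(c); v=hsv[...,2]; u0,v0=270,266
t=teal(hsv); m=np.zeros_like(t); m[v0-22:v0+22,u0-22:u0+22]=t[v0-22:v0+22,u0-22:u0+22]
k=cv2.convexHull(np.argwhere(m)[:,::-1].astype(np.int32))[:,0]; print("eye mat",rect(cast(c,k,.004)))
u0,v0=206,212; m=np.zeros_like(t); m[v0-24:v0+24,u0-24:u0+24]=t[v0-24:v0+24,u0-24:u0+24]
print("fan mat",rect(cast(c,np.argwhere(m)[:,::-1],.004)))
E
```

```text
eye mat (0.4478, 0.1252, 74.3, 66.1, 13.7)
fan mat (0.5697, 0.2706, 74.3, 65.8, 9.6)
```

play_rows:
  commands:
    - [[0.022,-0.05,0],[0,0,0]]
    - [[0.045,-0.1,0],[0,0,0]]
    - [[0.061,-0.129,0],[0,0,0]]
    - [[0.061,-0.129,0],[0,0,0]]
    - [[0.061,-0.129,-0.03],[0,0,0]]
    - [[0.061,-0.129,-0.055],[0,0,0]]
    - [[0.061,-0.129,-0.0745],[0,0,0]]
    - [[0.061,-0.129,-0.0745],[0,0,0]]
    - [[0.061,-0.129,-0.0745],[0,0,0]]

```text
time_s: 21.0
position: [0.4456, 0.1261, 0.0357]
tcp_rot: [[0.412, -0.002, -0.911], [0.911, 0.0, 0.412], [-0.001, -1.0, 0.002]]
force: [0.4, -0.6, 0.7]
opening: 0.404
```

play_rows:
  commands:
    - [[0,0,0],[0,0,0]]
    - [[0,0,0],[0,0,0]]
    - [[0,0,0],[0,0,0]]
    - [[0,0,0],[0,0,0]]
    - [[0,0,0.03],[0,0,0]]
    - [[0,0,0.08],[0,0,0]]
    - [[0,0,0.14],[0,0,0]]
    - [[0,0,0.185],[0,0,0]]
    - [[0,0,0.185],[0,0,0]]
  gripper: 0.06

```text
time_s: 22.12
position: [0.4488, 0.1256, 0.2245]
tcp_rot: [[0.413, 0.009, -0.911], [0.911, 0.0, 0.413], [0.004, -1.0, -0.008]]
force: [0.1, 0.2, -0.8]
opening: 0.687
```

```bash
python3 - <<'E'
from h import *
c,s=snap("wrist","w8"); hsv=hsvof(c); P=cloud(c)
def look(n,x,y,hs,r=.035):
    d=np.hypot(P[...,0]-x,P[...,1]-y)<r
    for h in hs: Q=P[d&(P[...,2]>h)&(P[...,2]<.06)]; print(n,h,len(Q),rect(Q) if len(Q)>9 else "",Q[:,2].max().round(3) if len(Q) else "")
look("eye",.447,.125,(.015,.034))
t=teal(hsv); n,l,st,ce=cv2.connectedComponentsWithStats(t.astype(np.uint8))
for k in range(1,n):
    if st[k,4]>100: uv=np.argwhere(l==k)[:,::-1]; print("teal",st[k,4],ce[k].round(),rect(cast(c,uv,.004)))
E
```

```text
t 22.12 tcp [0.4488 0.1256 0.2245] psi 65.6 open 59.7 F [ 0.1  0.2 -0.8]
eye 0.015 1270 (0.4453, 0.1258, 35.3, 35.2, -36.5) 0.048
eye 0.034 929 (0.4455, 0.126, 30.2, 30.2, -24.9) 0.048
teal 2151 [609. 123.] (0.4888, 0.4138, 76.0, 49.2, -24.2)
teal 3442 [311. 207.] (0.4457, 0.1247, 76.8, 68.8, 13.4)
teal 2326 [493. 254.] (0.5668, 0.2701, 77.7, 68.9, 9.4)
teal 1199 [ 58. 290.] (0.4247, -0.1545, 70.9, 39.7, -75.9)
```

View pics/w8.png

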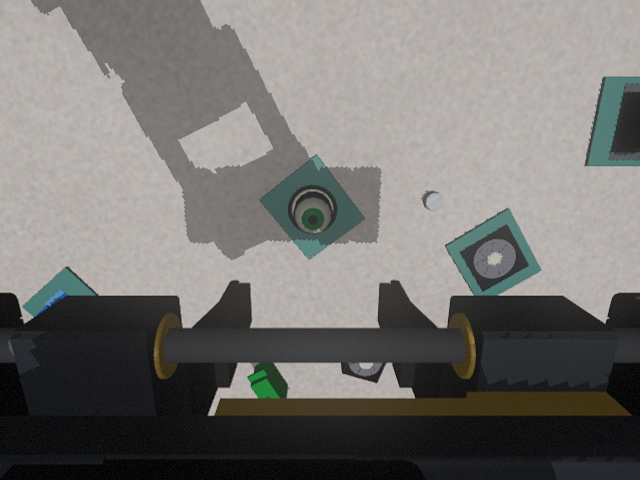

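The eye sits centred on its mat at (311,207). The fan mat at (493,254) measures (0.567, 0.270). Next is the fan.

play_rows:
  commands:
    - [[0.055,-0.005,0],[0,0,-0.16]]
    - [[0.11,-0.01,0],[0,0,-0.318]]
    - [[0.165,-0.015,0],[0,0,-0.318]]
    - [[0.169,-0.015,0],[0,0,-0.318]]
    - [[0.169,-0.015,0],[0,0,-0.318]]
    - [[0.169,-0.015,0],[0,0,-0.318]]
  gripper: 0.065

```text
time_s: 22.92
position: [0.6134, 0.1107, 0.2199]
tcp_rot: [[0.677, -0.004, -0.736], [0.736, 0.0, 0.677], [-0.003, -1.0, 0.003]]
force: [-0.6, 0.3, -0.3]
opening: 0.749
```

```bash
python3 - <<'E'
from h import *
c,s=snap("wrist","w9"); P=cloud(c)
d=np.hypot(P[...,0]-.618,P[...,1]-.11)<.045
for h in (.012,.016): Q=P[d&(P[...,2]>h)&(P[...,2]<.06)]; print(h,len(Q),rect(Q),Q[:,2].max().round(3))
E
```

```text
t 22.93 tcp [0.6134 0.1107 0.2199] psi 47.4 open 65.2 F [-0.6  0.3 -0.3]
0.012 1707 (0.6156, 0.11, 40.2, 40.0, -42.6) 0.021
0.016 1320 (0.6156, 0.11, 40.2, 40.0, -42.6) 0.021
```

play_rows:
  commands:
    - [[0,0,-0.06],[0,0,0]]
    - [[0,0,-0.11],[0,0,0]]
    - [[0,0,-0.15],[0,0,0]]
    - [[0,0,-0.175],[0,0,0]]
    - [[0,0,-0.1935],[0,0,0]]
    - [[0,0,-0.1935],[0,0,0]]
    - [[0,0,-0.1935],[0,0,0]]

```text
time_s: 23.85
position: [0.6158, 0.1106, 0.0283]
tcp_rot: [[0.677, 0.001, -0.736], [0.736, -0.0, 0.677], [0.001, -1.0, -0.001]]
force: [0.0, -0.6, 0.2]
opening: 0.747
```

play_rows:
  commands:
    - [[0,0,0],[0,0,0]]
    - [[0,0,0],[0,0,0]]
    - [[0,0,0],[0,0,0]]
    - [[0,0,0],[0,0,0]]
    - [[0,0,0],[0,0,0]]
    - [[0,0,0],[0,0,0]]
    - [[0,0,0.03],[0,0,0]]
    - [[0,0,0.08],[0,0,0]]
    - [[0,0,0.08],[0,0,0]]
  gripper: 0.0

```text
time_s: 24.98
position: [0.6186, 0.1106, 0.1113]
tcp_rot: [[0.677, 0.009, -0.736], [0.736, 0.0, 0.677], [0.006, -1.0, -0.006]]
force: [-0.8, 0.3, -0.7]
opening: 0.456
```

play_rows:
  commands:
    - [[-0.015,0.05,0],[0,0,-0.17]]
    - [[-0.03,0.1,0],[0,0,-0.34]]
    - [[-0.045,0.15,0],[0,0,-0.5]]
    - [[-0.049,0.16,0],[0,0,-0.66]]
    - [[-0.049,0.16,0],[0,0,-0.66]]
    - [[-0.049,0.16,-0.03],[0,0,-0.66]]
    - [[-0.049,0.16,-0.055],[0,0,-0.66]]
    - [[-0.049,0.16,-0.0745],[0,0,-0.66]]
    - [[-0.049,0.16,-0.0745],[0,0,-0.66]]
    - [[-0.049,0.16,-0.0745],[0,0,-0.66]]

```text
time_s: 26.22
position: [0.5669, 0.27, 0.0329]
tcp_rot: [[0.986, -0.0, -0.166], [0.166, -0.0, 0.986], [-0.0, -1.0, -0.0]]
force: [-0.9, 0.5, 0.0]
opening: 0.452
```

play_rows:
  commands:
    - [[0,0,0],[0,0,0]]
    - [[0,0,0],[0,0,0]]
    - [[0,0,0],[0,0,0]]
    - [[0,0,0],[0,0,0]]
    - [[0,0,0.03],[0,0,0]]
    - [[0,0,0.08],[0,0,0]]
    - [[0,0,0.14],[0,0,0]]
    - [[0,0,0.19],[0,0,0]]
    - [[-0.03,0,0.22],[0,0,0]]
    - [[-0.03,0,0.22],[0,0,0]]
  gripper: 0.06

```text
time_s: 27.48
position: [0.5361, 0.271, 0.256]
tcp_rot: [[0.986, 0.004, -0.167], [0.167, 0.001, 0.986], [0.004, -1.0, 0.001]]
force: [-0.7, 0.3, -0.5]
opening: 0.692
```

```bash
python3 - <<'E'
from h import *
c,s=snap("wrist","w10"); P=cloud(c)
d=np.hypot(P[...,0]-.567,P[...,1]-.27)<.04
for h in (.012,.016): Q=P[d&(P[...,2]>h)&(P[...,2]<.06)]; print(h,len(Q),rect(Q),Q[:,2].max().round(3))
hsv=hsvof(c); t=teal(hsv); n,l,st,ce=cv2.connectedComponentsWithStats(t.astype(np.uint8))
for k in range(1,n):
    if st[k,4]>300: uv=np.argwhere(l==k)[:,::-1]; print("teal",st[k,4],ce[k].round(),rect(cast(c,uv,.004)))
E
```

```text
t 27.48 tcp [0.5361 0.271  0.256 ] psi 9.6 open 60.2 F [-0.7  0.3 -0.5]
0.012 1495 (0.5672, 0.2695, 40.7, 39.8, -80.2) 0.026
0.016 1438 (0.5672, 0.2695, 40.7, 39.8, -80.2) 0.026
teal 3508 [297.  44.] (0.4938, 0.4235, 76.9, 68.9, -24.3)
teal 1649 [335. 206.] (0.5677, 0.2713, 76.0, 67.6, 9.6)
teal 843 [194. 303.] (0.432, 0.1336, 54.1, 46.7, 12.7)
```

play_rows:
  commands:
    - [[-0.03,0.06,0.05],[0,0,0]]
    - [[-0.07,0.12,0.05],[0,0,0]]
    - [[-0.12,0.18,0.05],[0,0,0]]
    - [[-0.17,0.23,0.05],[0,0,0]]
    - [[-0.23,0.28,0.05],[0,0,0]]
    - [[-0.3,0.3,0.05],[0,0,0]]
    - [[-0.36,0.31,0.05],[0,0,0]]
    - [[-0.36,0.31,0.05],[0,0,0]]
    - [[-0.36,0.31,0.05],[0,0,0]]

```text
time_s: 28.65
position: [0.1727, 0.5813, 0.3008]
tcp_rot: [[0.985, -0.002, -0.172], [0.172, -0.003, 0.985], [-0.003, -1.0, -0.002]]
force: [1.3, -0.3, -0.6]
opening: 0.687
```

```bash
python3 - <<'E'
from h import *
c,s=snap("top","top9"); P=cloud(c)
for n,x,y,h in (("servo",.494,.424,.02),("micro",.443,-.152,.016),("fan",.567,.27,.014),("eye",.4457,.1247,.02),("gear",.5685,-.2744,.013)):
    d=np.hypot(P[...,0]-x,P[...,1]-y)<.035; Q=P[d&(P[...,2]>h)&(P[...,2]<.06)]; r=rect(Q) if len(Q)>9 else None
    print(n,len(Q),r,Q[:,2].max().round(3) if len(Q) else "", "off mm",np.round(1000*np.array([r[0]-x,r[1]-y]),1) if r else "")
E
```

```text
t 28.65 tcp [0.1727 0.5813 0.3008] psi 9.9 open 59.8 F [ 1.3 -0.3 -0.6]
servo 290 (0.4975, 0.4244, 54.0, 21.9, -24.6) 0.049 off mm [3.5 0.4]
micro 130 (0.4446, -0.1515, 39.5, 14.2, 15.6) 0.043 off mm [1.6 0.5]
fan 322 (0.5691, 0.2698, 41.0, 40.7, 10.6) 0.031 off mm [ 2.1 -0.2]
eye 211 (0.4483, 0.1258, 34.2, 34.2, 43.9) 0.05 off mm [2.6 1.1]
gear 323 (0.5691, -0.2717, 45.2, 45.1, -3.0) 0.031 off mm [0.6 2.7]
```

View pics/top9.png

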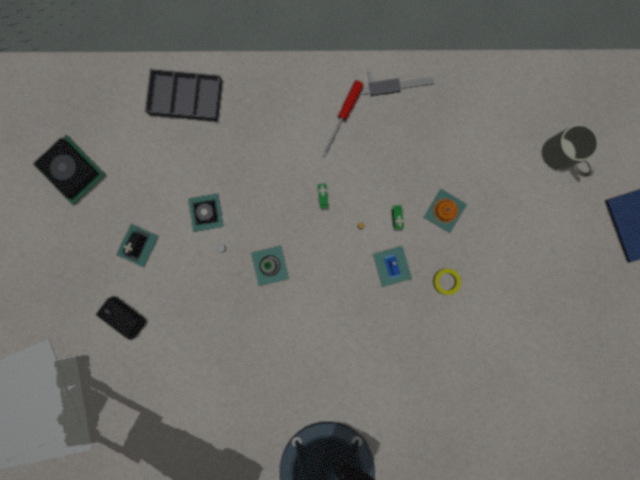

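All five parts stand on their own mats: servo (137,245), fan (206,212), eye (270,266), micro (392,266) and gear (446,210). The look-alikes haven't moved and the arm is clear, so I'm handing in.

```bash
python3 -c "
from rig import *
print(hand_in())"
```

```text
the job is handed in; nothing more can be done
None
```

I set each of the five parts on its own mat, let go, moved the arm clear, and handed the job in at about 28.7 s of the 134 s allowed. No verdict was reported. The green servos and the other look-alikes were not touched.

- **Position:** the final top view put every part within about 3.5 mm of its mat's centre (limit 12 mm). The wrist camera agreed within about 2 mm for the servo, fan, eye and gear. The micro had no close wrist check after it was placed.
- **Angle:** both servos and the fan were within about 1° of their mats (limit about 15°).
- **Height:** the wrist camera's top heights for the servo, eye and fan matched standing upright on the 4 mm mats to about 2 mm. For the gear and micro, only the top view gives a top height.
- **Disagreement:** the top camera reads part heights about 5 mm too high, and it did so before anything was moved, so I took this as calibration error. Otherwise no check failed.

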